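# Seat an offcut in the jig and throw the toggle clamp

## Task

Get the wood block in the clamping jig ready for marking out: push it along its channel until its end is fully home against the stop, then push the toggle clamp's handle over past its centre so that it snaps shut and the clamp's pad holds the block down there. Work the clamp by its handle, not by pressing on its arm. Only push with the fingers: lift nothing out of the jig, leave the other things lying on the bench where they are, and finish clear of everything.

Things in the scene. Friction and masses are not known exactly. Their poses are not given: they have to be found in the camera images.
- jig: Clamping jig fixed to the bench: a plywood board 16 mm thick, own x -60 to +76 mm, own y -95 to +95 mm; origin on its underside on the worktop, z up, own +x away from the robot (yaw -0.6 to -0.1). A channel 43 mm wide runs along own y, centred on own x = 38 mm; open at the -y end, a stop at the +y end. A steel toggle clamp stands on the near side at own y = 30 mm, its arm raised over the channel.
- work: The wood block to clamp: 40 x 110 x 22 mm, about 50 g, lying loose in the jig's channel, its length along the channel (its own y is the jig's own y), 20 to 45 mm short of the stop; origin at the centre of its underside, which lies 16 mm above the worktop. It slides on the board under a light push.
- work_push_end (a point): Centre of the block's end face away from the stop, 11 mm above the board (27 mm above the worktop); the face looks along own -y of the block.
- work_stop_end (a point): Centre of the block's end face towards the stop, at the same height.
- stop_face (a point): Centre of the face, looking along the jig's own -y, of the dark wooden stop block (28 mm high) that the block's end must meet; jig's own (38, 80, 27) mm. The channel is bounded by two wooden rails 12 mm wide and only 8 mm high (tops 24 mm above the worktop), from own y -60 to +80 mm.
- clamp_handle (a joint): Handle's angle, rad: 0 = open (leans 0.60 rad back towards the jig's own -x, clamp arm raised), 1.0 = shut (leans 0.40 past upright towards own +x, arm level across the channel 54 mm above the worktop, pad on the block). An over-centre mechanism drives it to the nearer end; centre 0.50. A level push of about 5 to 10 N on the grip moves it off the open end, less towards the centre; past about 0.57 it snaps shut.
- handle_pivot (a point): Pivot of the handle on the clamp, jig's own (-45, 30, 48) mm; the axis is level, along the jig's own y, so the handle swings in the jig's x-z plane.
- handle_tip (a point): Free end of the handle, 98 mm from the pivot: the end of a black grip, 21 mm in diameter and 58 mm long, that lies along the line from the pivot.
- clamp_pad: Black rubber pad, 16 mm in diameter, under the end of the clamp's arm, sprung over 7 mm of travel; origin at the centre of its lower face. With the clamp shut it comes down on the middle of the channel at the jig's own y = +30 mm and presses the block with about 3 N.
- tape_measure: Bystander: grey tape measure, 38 x 84 x 68 mm, standing loose beyond the jig; origin at the centre of its underside.
- spare_offcut: Bystander: flat squarish wood offcut, 68 x 70 x 19 mm, lying loose on the bench beyond the jig; origin at the centre of its underside.
- pencil: Bystander: carpenter's pencil, 14 x 161 x 8 mm, lying loose on the bench beside the jig's open end; origin at the centre of its underside.
- clamp_arm: Steel arm of the clamp, 12 mm wide, 75 mm long, with the pad under its end; origin on its pivot at the jig's own (-22, 30, 54) mm. Raised 0.8 rad when open, level when shut; geared to the handle. Not to be pressed directly.

How it is judged:
By the outcome, as a careful person would: the job done as asked, in the order asked, and still so for the second after the job is handed in, with the robot touching nothing.
It also fails if it takes over 48 s, if anything falls off the work surface, if the arm or the gripper's body presses on something with over 40 N, if the wrist force passes 120 N, or if a joint passes its speed limit or range.

## Robot

A 7-joint arm with a two-finger parallel gripper is mounted at the origin on a cart in front of the work surface, level with it; the furniture and walls round the work are solid. World frame = base frame: x ahead of the robot, y to its left, z up, the work surface at z = 0. Lengths are in m, angles in rad, forces in N, time in s.
With the tool pointing down it reaches from about 0.4 to 0.75 m from the base axis. Payload 19.5 kg.
Tool frame: the origin (TCP) lies at the very end of the fingers, on their centre line; the grasp point (between the pads) lies 19 mm behind it (robot.pinch_z is the distance from the TCP to the grasp point, in m); z points along the fingers, y is the line along which they close (so a half turn about z gives the same grasp; the last joint's range is limited). The gripper opens to 85 mm and grips with 20 to 120 N. Pads are 22 mm wide; open, the fingers measure 114 mm over their backs; the gripper's body (76 mm by 85 mm) begins 54 mm behind the grasp point. The pads swing forward as they close: fully open they stand 13 mm farther back than shut.
Start: joints at [-0.042, 0.707, -0.028, 1.485, 0.022, 0.951, -0.075], TCP at [0.575, 0, 0.231] pointing down, gripper open.
Joint ranges: [-2.71, 2.71], [-0.32, 2.16], [-1.57, 1.52], [0, 2.45], [-1.46, 4.6], [0, 2.02], [-2.83, 2.83]. Speed limits (rad/s): [1.89, 1.89, 2.57, 2.57, 3.01, 3.01, 3.01].

## Interface

Orientations are given as [roll, pitch, yaw] about the fixed x, y, z axes, in that order (R = Rz(yaw) Ry(pitch) Rx(roll)).
In Python, from cell import read_state, cams, job, robot gives the robot as it stands.
- The arm moves only by the tool play_rows, never from a script. Its argument "series" is one flat list of numbers, 7 for each row, row after row: the shift along the tool's x, y, z as a fraction of full scale, then the turn, a rotation vector about the tool's x, y, z as a fraction of full scale, then the opening, from -1 (shut) to 1 (fully open). A call has 1 to 10 rows; each row shifts and turns the commanded pose from where the row before left it, along the tool's axes as they then stand; what a row does not reach is not made up. Full scale, the value 1, is 0.04 m for a shift and 0.15 rad for a turn. A row lasts 1/8 s, in which the tool goes at most 62.5 mm and 10.7 degrees, less where a joint would pass 70% of its speed; a pose out of reach is approached as far as the arm can. A call with a number of a shift or a turn outside -1 to 1 is refused whole. A call with a gripper value outside its range is refused whole. The fingers move at their own pace and stop on an object; "newtons" is the grip in N (left out, the last holds). Time passes only in rows, so rows that do not move let the fingers close. It gives the time, the measured TCP pose, the force, the opening and the grip force at its end, in the units of the state.
- read_state(): the state, without advancing time (a new reading comes with each control period).
- cams.capture(name): name is "scene" or "side" or "wrist"; returns a dict with "pixels" (480x640x3 uint8, red, green, blue), "depth" (480x640 float32, m along the optical axis (not along the pixel's ray), 0 where there is no reading), "fov_y" (degrees; the focal length in pixels is half the picture's height over the tangent of half this angle, whatever the lens; pixels are square), "cx", "cy" (the principal point, pixels), "k1" (the pictures are not rectified: a ray, as slopes to the right and down, at radius r is drawn at 1 + k1 r^2 times it, then the intrinsics apply), "R" (3x3) and "t" (3): a world point X has camera coordinates R X + t; the wrist camera has in their place "T_tool_cam" (4x4, takes a point from camera to tool coordinates, whose origin is the TCP and whose axes are the flange's). Camera axes: x right, y down, z forward; pixel columns grow to the right and rows downward; lengths in m; the calibration is good to about 2 mm. A picture is of the moment at which its call begins: read the wrist's pose just before it.
- job.close_job(): hands the job in; it is judged then, once.
The state is a dict: "time": time; "joint_pos": joint angles; "qvel": joint speeds; "joint_efforts": joint torques, N m; "ee_pos": TCP position; "tcp_rot": TCP orientation; "ft_force": force on the tool from outside, world axes, zero at the start; "wrist_torque": the same for the moment, N m; "opening": finger opening in m; "gripper_force": force on a finger pad.
Only numpy, scipy, OpenCV 4.12 (cv2) and the standard library are available. Lean on these libraries where they do the work, as an engineer would, in place of code of your own. Each camera call takes 0.05 s, during which the arm holds its last target. There are 200 camera calls.

## Working session

There is one attempt and no reset: what is moved stays moved. The work goes in short steps, Python scripts to look and compute and a tool call to move; the robot and the scene stay as the last step left them, time stands still between calls to the robot, and variables do not carry over. Pictures are saved under pics/ and viewed, at most 10 in all, crops included, and the job is handed in when it is done.

Besides the shell and the picture viewer there is one more tool, called after ">>>" by a JSON object that holds its "name" and its "arguments", one argument or row to a line. play_rows: Moves the arm, as the interface text tells. Its arguments: {"type":"object","properties":{"series":{"type":"array"},"newtons":{"type":"number"}},"required":["series"]}

```bash
mkdir -p pics; ls; cat > h.py <<'E'
import numpy as np, cv2
from cell import read_state, cams, job, robot
def K(c):
    f=240/np.tan(np.radians(c["fov_y"])/2); return f,c["cx"],c["cy"],c["k1"]
def rays(c,uv):
    f,cx,cy,k1=K(c); uv=np.atleast_2d(np.asarray(uv,float))
    Km=np.array([[f,0,cx],[0,f,cy],[0,0,1]])
    p=cv2.undistortPoints(uv.reshape(-1,1,2),Km,np.array([k1,0,0,0,0.])).reshape(-1,2)
    return np.c_[p,np.ones(len(p))]
def onplane(c,uv,z):
    d=rays(c,uv)@c["R"]; o=-c["R"].T@c["t"]
    return o+d*((z-o[2])/d[:,2])[:,None]
def cloud(c):
    v,u=np.mgrid[0:480,0:640]; r=rays(c,np.c_[u.ravel(),v.ravel()])
    P=(r*c["depth"].reshape(-1,1)-c["t"])@c["R"]
    P[c["depth"].ravel()==0]=np.nan
    return P.reshape(480,640,3)
E
python3 - <<'E'
from h import *
import pickle
for n in("scene","side"):
    c=cams.capture(n); c={k:(np.array(v) if isinstance(v,(list,tuple)) else v) for k,v in c.items()}; pickle.dump(c,open(n+".pkl","wb"))
    cv2.imwrite(f"pics/{n}.png",c["pixels"][:,:,::-1])
    print(n,-c["R"].T@c["t"],c["R"][2],c["k1"],c["fov_y"],(c["depth"]>0).mean())
s=read_state();print(s)
E
```

```text
pics
scene [ 0.26846012 -0.94124664  0.68677132] [ 0.32832172  0.67660233 -0.65910101] 0.0037989884881553643 42.297148385296516 0.9865006510416666
side [ 0.2576422  -0.89549336  0.67982604] [ 0.35704849  0.65126208 -0.6696074 ] -0.214455854622216 42.58638393451868 0.9901985677083334
{'time': 0.1, 'joint_pos': array([-0.04168823,  0.70699396, -0.02761144,  1.48492572,  0.02200404,
        0.95092984, -0.07549896]), 'qvel': array([-0.00023372, -0.00291198, -0.00031035, -0.00137826,  0.00041497,
        0.00126587,  0.00013455]), 'joint_efforts': array([-1.01652397e-04, -8.84291911e+01,  1.23564016e+00, -2.36457235e+01,
        1.69519259e-02,  4.99342714e-03, -1.35922505e-06]), 'ee_pos': array([ 5.74768832e-01, -1.01352522e-05,  2.30907397e-01]), 'tcp_rot': array([-3.14063909e+00,  3.59343043e-05,  1.57078253e+00]), 'ft_force': array([0.07287898, 0.04881594, 0.60389775]), 'wrist_torque': array([ 0.02783088, -0.01212699,  0.05829903]), 'gripper_force': 0.0, 'opening': 0.08487179223336562}
```

View pics/scene.png

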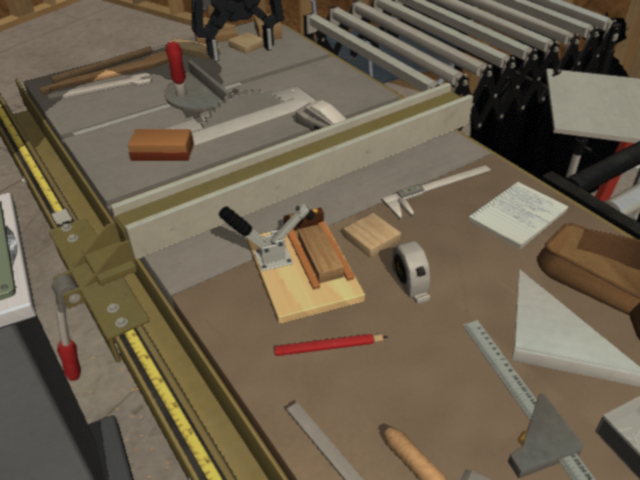

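View pics/side.png

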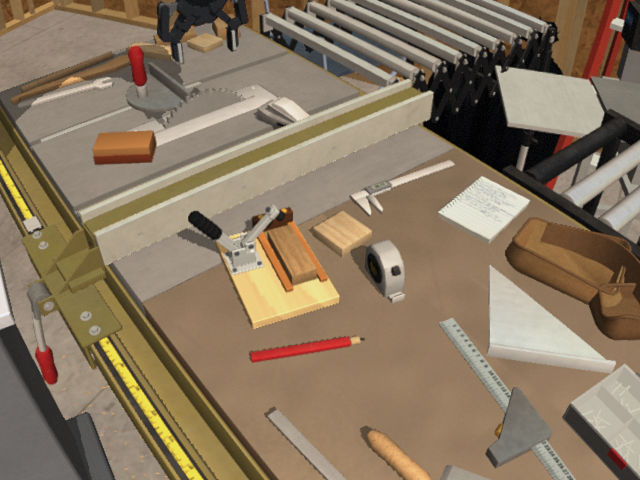

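Both views show the jig (board ~(310,280) in scene), with its handle grip at (236,221), the block at (322,250), the stop at (315,215) and the pencil at (330,344). A fence stands beyond the stop end.

```bash
cat > m.py <<'E'
from h import *
import pickle
for n,roi in(("scene",(215,195,420,365)),("side",(185,200,420,370))):
    c=pickle.load(open(n+".pkl","rb")); P=cloud(c); x0,y0,x1,y1=roi
    hsv=cv2.cvtColor(c["pixels"],cv2.COLOR_RGB2HSV)
    R=np.zeros((480,640),bool); R[y0:y1,x0:x1]=1
    # pale board
    for q in ([(290,300),(322,250),(370,232),(236,221),(240,225),(315,215),(330,344),(300,262)] if n=="scene" else [(265,300),(292,250),(205,227)]): print(q,hsv[q[1],q[0]],P[q[1],q[0]].round(3))
    cl=R&(hsv[...,0]>12)&(hsv[...,0]<28)&(hsv[...,1]>80)&(hsv[...,2]>170)&(abs(P[...,2]-.016)<.006)
    k,l,st,_=cv2.connectedComponentsWithStats(cl.astype(np.uint8)); i=1+st[1:,4].argmax()
    v,u=np.where(l==i); Q=onplane(c,np.c_[u,v],.016)
    r=cv2.minAreaRect(Q[:,:2].astype(np.float32)); print("board",st[i],Q.mean(0),r,cv2.boxPoints(r).round(3).tolist())
    hh=R&(hsv[...,2]<60)&(P[...,2]>.06)
    print("grip pts",hh.sum(),np.nanmin(P[hh],0),np.nanmax(P[hh],0),np.nanmean(P[hh],0))
    T=R&(abs(P[...,2]-.038)<.003); print("top38",T.sum(),np.nanmean(P[T],0), cv2.minAreaRect(P[T][:,:2].astype(np.float32)))
    big=c["pixels"][y0:y1,x0:x1]; cv2.imwrite(f"pics/{n}_c.png",cv2.resize(big,None,fx=3.4,fy=3.4,interpolation=cv2.INTER_CUBIC)[:,:,::-1])
E
python3 m.py
```

```text
(290, 300) [ 17 117 199] [ 0.499 -0.346  0.017]
(322, 250) [ 15 128 140] [ 0.58  -0.288  0.037]
(370, 232) [ 17 104 167] [ 0.678 -0.268  0.021]
(236, 221) [20 35 22] [ 0.459 -0.25   0.113]
(240, 225) [10 36 21] [ 0.465 -0.251  0.104]
(315, 215) [ 11 163  58] [ 0.607 -0.207  0.04 ]
(330, 344) [  1 183 162] [ 0.517 -0.441  0.008]
(300, 262) [ 17 126 127] [ 0.544 -0.283  0.022]
board [ 262  237  102   83 3274] [ 0.52880468 -0.33468205  0.016     ] ((0.5465079545974731, -0.2973426580429077), (0.17426899075508118, 0.1337529718875885), 83.07323455810547) [[0.4699999988079071, -0.37599998712539673], [0.6019999980926514, -0.3919999897480011], [0.6230000257492065, -0.21899999678134918], [0.4909999966621399, -0.2029999941587448]]
grip pts 511 [ 0.43801776 -0.3856595   0.06007734] [ 0.66993568 -0.23457465  0.1345713 ] [ 0.47654525 -0.2532479   0.10825321]
top38 1500 [ 0.57443814 -0.2757634   0.0387978 ] ((0.5675048232078552, -0.26699918508529663), (0.1366005390882492, 0.35407593846321106), 22.27080535888672)
(265, 300) [ 21 116 238] [ 0.503 -0.341  0.016]
(292, 250) [ 15 141 176] [ 0.578 -0.286  0.036]
(205, 227) [173  34  30] [ 0.457 -0.252  0.109]
board [ 221  238  119   87 3598] [ 0.52688947 -0.33433278  0.016     ] ((0.5450106263160706, -0.2989330291748047), (0.17171379923820496, 0.13557352125644684), 82.8967514038086) [[0.46700000762939453, -0.37599998712539673], [0.6019999980926514, -0.3930000066757202], [0.6230000257492065, -0.22200000286102295], [0.4880000054836273, -0.20499999821186066]]
grip pts 516 [ 0.43706372 -0.2647067   0.07802322] [ 0.57896639 -0.23343574  0.13319336] [ 0.46950612 -0.25081648  0.10840826]
top38 1662 [ 0.57639069 -0.2816071   0.03791885] ((0.5695191025733948, -0.27088093757629395), (0.14232008159160614, 0.3561975061893463), 20.2928524017334)
```

View pics/side_c.png

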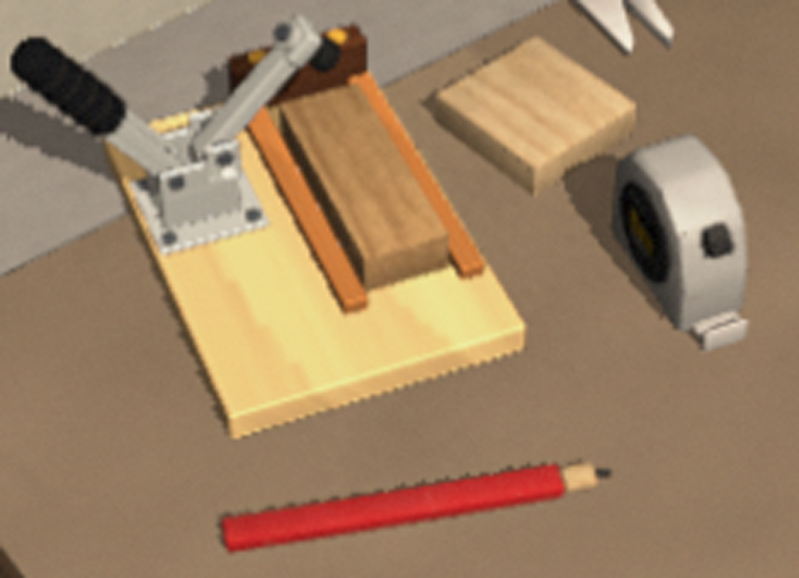

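The side crop shows the board's front top corners at crop (232,418) and (522,330), the block's top corners at (367,255), (447,231), (283,112), and the grip from (115,115) to (32,55).

```bash
cat > m2.py <<'E'
from h import *
import pickle
c=pickle.load(open("side.pkl","rb"))
px=lambda a:(np.array(a,float)+.5)/3.4-.5+[185,200]
A=onplane(c,px([(233,417),(522,330),(112,145)]),.016)[:,:2]
B=onplane(c,px([(367,255),(447,231),(283,112),(360,84)]),.038)[:,:2]
Rl=onplane(c,px([(345,300),(367,293),(460,266),(483,263)]),.024)[:,:2]
print("board",A.round(4).tolist(),"\nblock",B.round(4).tolist(),"\nrail",Rl.round(4).tolist())
d=A[1]-A[0]; print("yaws",np.arctan2(d[1],d[0]))
for a,b in((0,2),(1,3)): e=B[b]-B[a]; print(np.arctan2(-e[0],e[1]),np.linalg.norm(e))
e=A[2]-A[0]; print(np.arctan2(-e[0],e[1]))
# robust yaw/origin from known correspondences (rigid LSQ)
own=np.array([(-60,-95),(76,-95),(4.5,-60),(16.5,-60),(59.5,-60),(71.5,-60)])/1e3
W=np.vstack([A[:2],Rl]); mo,mw=own.mean(0),W.mean(0)
H=(own-mo).T@(W-mw); y=np.arctan2(H[0,1]-H[1,0],H[0,0]+H[1,1])
Rz=np.array([[np.cos(y),-np.sin(y)],[np.sin(y),np.cos(y)]]); o=mw-Rz@mo
print("fit yaw",y,"o",o,"res",((own@Rz.T+o)-W).round(4).tolist())
print("block own",((B-o)@Rz).round(4).tolist())
# handle grip from clouds in own frame
for n,roi in(("scene",(215,195,265,245)),("side",(180,200,230,250))):
    q=pickle.load(open(n+".pkl","rb")); P=cloud(q); h=cv2.cvtColor(q["pixels"],cv2.COLOR_RGB2HSV)
    x0,y0,x1,y1=roi; M=np.zeros((480,640),bool); M[y0:y1,x0:x1]=1; M&=(h[...,2]<60)&(P[...,2]>.06)
    Q=P[M]; Q[:,:2]=(Q[:,:2]-o)@Rz; print(n,M.sum(),Q.mean(0).round(4),np.percentile(Q,[2,98],axis=0).round(4).tolist())
    w=P[(abs(P[...,2]-.05)<.03)&(P[...,1]>-.19)&(abs(P[...,0]-.55)<.1)]; print("behind, y min",np.percentile(w[:,1],[1,10,50]) if len(w) else None)
E
python3 m2.py
```

```text
board [[0.4697, -0.3709], [0.5996, -0.3876], [0.4927, -0.1921]] 
block [[0.5531, -0.3344], [0.5904, -0.3385], [0.5635, -0.2335], [0.6041, -0.2335]] 
rail [[0.5382, -0.3414], [0.5485, -0.3424], [0.5917, -0.348], [0.6014, -0.3514]]
yaws -0.1282410726519174
-0.10359687684817702 0.10137130587096935
-0.1294536846549378 0.10587147450572493
-0.12803635465946323
fit yaw -0.12746807127288948 o [ 0.53953128 -0.28229261] res [[-0.0018, 0.002], [0.0033, 0.0014], [-0.0019, -0.001], [-0.0002, -0.0015], [-0.0008, -0.0014], [0.0014, 0.0005]]
block own [[0.02, -0.0499], [0.0577, -0.0493], [0.0176, 0.0514], [0.0579, 0.0566]]
scene 442 [-0.0846  0.0232  0.1119] [[-0.1033, 0.0186, 0.0861], [-0.0647, 0.0321, 0.1332]]
behind, y min [-0.12180493 -0.11382066 -0.05824858]
side 462 [-0.0856  0.0219  0.1108] [[-0.1044, 0.0172, 0.0844], [-0.0654, 0.0321, 0.1314]]
behind, y min [-0.12313626 -0.11620013 -0.06329575]
```

>>> {"name": "play_rows", "arguments": {
  "series": [0,0,0,0,0,0.85,-1,-1,0.1,0,0,0,0,-1,-1,0.1,0,0,0,0,-1,-1,0.1,0,0,0,0,-1,-1,0.1,0,0,0,0,-1,-1,0.1,0,0,0,0,-1,-1,0.1,0,0,0,0,-1,-1,0.1,0,0,0,0,-1,-1,0.1,0,0,0,0,-1,-1,0.1,0,0,0,0,-1],
  "newtons": 40
}}

```text
time: 1.35
ee_pos: [0.5646, -0.3629, 0.231]
tcp_rot: [-3.141, -0.0, 1.443]
ft_force: [0.1, 0.1, 0.5]
opening: 0.0003
gripper_force: 0.0
```

```bash
cat > st.py <<'E'
from h import *
def own(p,o=(0.5395,-0.2835),y=-0.1275):
    d=np.asarray(p)[:2]-o; c,s=np.cos(y),np.sin(y); return np.array([c*d[0]+s*d[1],-s*d[0]+c*d[1],p[2]]) 
if __name__=="__main__":
    s=read_state(); print(s["time"],s["ee_pos"].round(4),s["tcp_rot"].round(4),"own mm",(own(s["ee_pos"])*1e3).round(1),"F",s["ft_force"].round(2),s["opening"])
E
python3 st.py; python3 - <<'E'
from h import *
c=cams.capture("wrist"); print(c["T_tool_cam"]); cv2.imwrite("pics/w1.png",c["pixels"][:,:,::-1])
E
```

```text
1.35 [ 0.5646 -0.3629  0.231 ] [-3.1410e+00 -3.0000e-04  1.4433e+00] own mm [ 35.  -75.5 231. ] F [0.11 0.12 0.51] 0.00027704282723347787
[[-1.98457774e-04 -9.64755771e-01 -2.63146847e-01  6.69624359e-02]
 [ 9.99998988e-01 -5.62201136e-04  1.30698589e-03  1.32770731e-04]
 [-1.40886364e-03 -2.63146321e-01  9.64754906e-01 -1.42782605e-01]
 [ 0.00000000e+00  0.00000000e+00  0.00000000e+00  1.00000000e+00]]
```

View pics/w1.png

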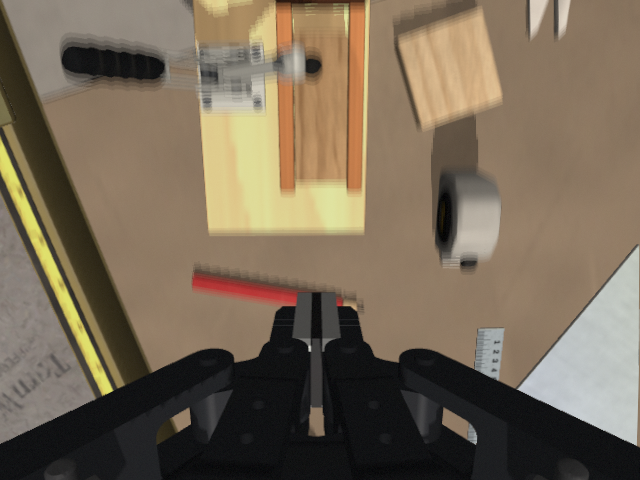

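The wrist view shows the channel upright (rails at u≈288 and 355, ends at v≈190), the block's end at v≈182, the board's front edge at v≈234 and the fingers shut at (317,300). The yaw is good. I'll retake it now the arm is still, and refine.

```bash
cat > w.py <<'E'
from st import *
from scipy.spatial.transform import Rotation as Ro
s=read_state(); c=cams.capture("wrist")
T=np.eye(4); T[:3,:3]=Ro.from_euler("xyz",s["tcp_rot"]).as_matrix(); T[:3,3]=s["ee_pos"]
M=np.linalg.inv(T@np.array(c["T_tool_cam"])); c["R"]=M[:3,:3]; c["t"]=M[:3,3]
P=cloud(c); hsv=cv2.cvtColor(c["pixels"],cv2.COLOR_RGB2HSV)
O=np.array([own(p) for p in P.reshape(-1,3)]).reshape(P.shape)*1e3
orange=(hsv[...,0]<14)&(hsv[...,0]>6)&(hsv[...,1]>150)&(hsv[...,2]>150)&(abs(O[...,2]-24)<5)
k,l,st_,_=cv2.connectedComponentsWithStats(orange.astype(np.uint8))
for i in 1+np.argsort(-st_[1:,4])[:2]:
    v,u=np.where(l==i); Q=np.array([own(p) for p in onplane(c,np.c_[u,v],.024)])*1e3
    m=(Q[:,1]<10); print("rail",len(u),np.percentile(Q,[1,50,99],axis=0).round(1)[:,:2].tolist(),"slope",np.polyfit(Q[:,1],Q[:,0],1)[0])
B=(abs(O[...,2]-38)<4)&(O[...,0]>10)&(O[...,0]<65)&(abs(O[...,1])<85)
b=O[B]; print("block top",B.sum(),np.percentile(b,[1,50,99],axis=0).round(1).tolist())
bd=(abs(O[...,2]-16)<4)&(abs(O[...,0])<90)&(O[...,1]<-50)&(O[...,1]>-120); b=O[bd]; print("board",np.percentile(b,[.5,50,99.5],axis=0).round(1).tolist())
cv2.imwrite("pics/w_last.png",c["pixels"][:,:,::-1])
E
python3 w.py; python3 st.py
```

```text
rail 2436 [[60.7, -55.7], [65.9, 14.2], [71.1, 75.2]] slope -0.0029661621998463904
rail 1600 [[5.8, -55.8], [11.1, -10.2], [16.5, 31.3]] slope -0.005521794185965483
block top 7296 [[19.5, -47.1, 36.3], [40.4, 4.7, 38.2], [57.9, 60.5, 39.9]]
board [[-58.0, -92.4, 14.0], [6.4, -71.6, 16.1], [75.7, -50.4, 18.0]]
1.45 [ 0.5631 -0.366   0.2302] [-3.1398e+00  1.7000e-03  1.4387e+00] own mm [ 33.9 -78.8 230.2] F [-0.34  0.9  -0.18] 0.00016402247837238147
```

>>> {"name": "play_rows", "arguments": {
  "series": [0,0.1,0.84,0,0,0,-1,0,0,0.84,0,0,0,-1,0,0,0.84,0,0,0,-1,0,0,0.84,0,0,0,-1,0,0,0.84,0,0,0,-1,0,0,0.84,0,0,0,-1,0,0,0,0,0,0,-1,0,0,0,0,0,0,-1]
}}

```text
time: 2.45
ee_pos: [0.5694, -0.3623, 0.031]
tcp_rot: [3.14, 0.0, 1.443]
ft_force: [-0.1, 0.4, 0.2]
opening: 0.0001
gripper_force: 0.0
```

```bash
python3 st.py; python3 w.py
```

```text
2.45 [ 0.5694 -0.3623  0.031 ] [3.1405e+00 5.0000e-04 1.4434e+00] own mm [ 39.7 -74.4  31. ] F [-0.06  0.42  0.23] 0.00011200561584821502
rail 1886 [[61.1, -56.8], [66.7, -44.7], [71.5, -29.4]] slope 0.06847511055213225
rail 1737 [[6.1, -57.1], [11.1, -45.7], [16.3, -33.8]] slope -0.019249042518060745
block top 32949 [[19.0, -62.9, 36.6], [38.4, -6.4, 38.2], [57.8, 27.5, 39.9]]
board [[-58.1, -92.1, 14.5], [-3.4, -69.5, 16.1], [75.7, -50.3, 17.7]]
```

View pics/w_last.png

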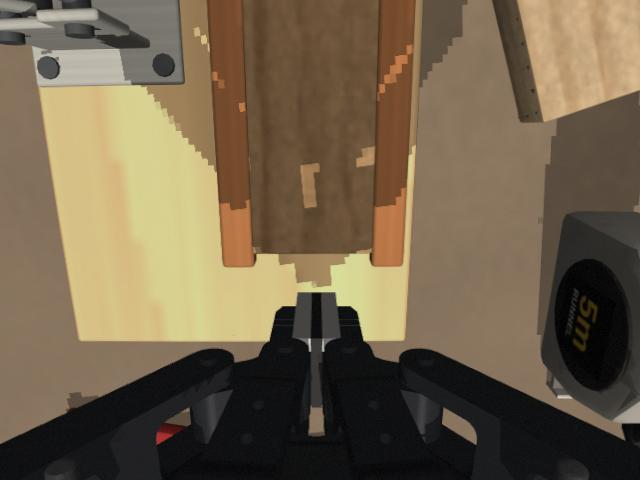

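The fingers line up with the channel, behind the block's end (v≈252). Pushing.

>>> {"name": "play_rows", "arguments": {
  "series": [0.15,-0.03,0.08,0,0,0,-1,0.15,0,0,0,0,0,-1,0.15,0,0,0,0,0,-1,0.15,0,0,0,0,0,-1,0,0,0,0,0,0,-1]
}}

```text
time: 3.12
ee_pos: [0.5709, -0.3376, 0.0266]
tcp_rot: [-3.142, -0.0, 1.444]
ft_force: [-1.0, -0.1, -0.7]
opening: -0.0002
gripper_force: 0.0
```

```bash
python3 st.py
```

```text
3.125 [ 0.5709 -0.3376  0.0266] [-3.1415e+00 -2.0000e-04  1.4439e+00] own mm [ 38.1 -49.6  26.6] F [-0.97 -0.06 -0.69] -0.00024010145127239927
```

Now slowly to the stop, watching the force.

>>> {"name": "play_rows", "arguments": {
  "series": [0.08,0,0,0,0,0,-1,0.08,0,0,0,0,0,-1,0.08,0,0,0,0,0,-1,0,0,0,0,0,0,-1]
}}

```text
time: 3.62
ee_pos: [0.572, -0.3283, 0.0264]
tcp_rot: [-3.141, -0.0, 1.444]
ft_force: [-1.0, 0.4, -0.4]
opening: 0.0002
gripper_force: 0.0
```

```bash
python3 st.py
```

```text
3.625 [ 0.572  -0.3283  0.0264] [-3.1414e+00 -3.0000e-04  1.4436e+00] own mm [ 37.9 -40.3  26.4] F [-1.02  0.38 -0.39] 0.00024684842531032703
```

>>> {"name": "play_rows", "arguments": {
  "series": [0.05,0,0,0,0,0,-1,0.05,0,0,0,0,0,-1,0,0,0,0,0,0,-1]
}}

```text
time: 4.0
ee_pos: [0.5722, -0.3271, 0.0269]
tcp_rot: [3.141, 0.004, 1.442]
ft_force: [-0.3, -12.5, -0.8]
opening: 0.0001
gripper_force: 6.0
```

```bash
python3 st.py; python3 w.py
```

```text
4.0 [ 0.5722 -0.3271  0.0269] [3.1405 0.0037 1.4421] own mm [ 38.  -39.1  26.9] F [ -0.28 -12.48  -0.79] 9.670136231641174e-05
rail 4325 [[5.6, -56.3], [11.2, -27.4], [16.6, -1.5]] slope 0.001683018849157319
rail 4140 [[60.8, -56.0], [66.5, -27.1], [71.3, 1.2]] slope 0.024741122006225642
block top 34499 [[19.7, -31.1, 36.8], [41.5, 16.5, 38.4], [58.4, 61.6, 40.0]]
board [[-58.5, -91.3, 14.7], [-34.2, -59.1, 16.1], [75.4, -50.1, 17.7]]
```

View pics/w_last.png

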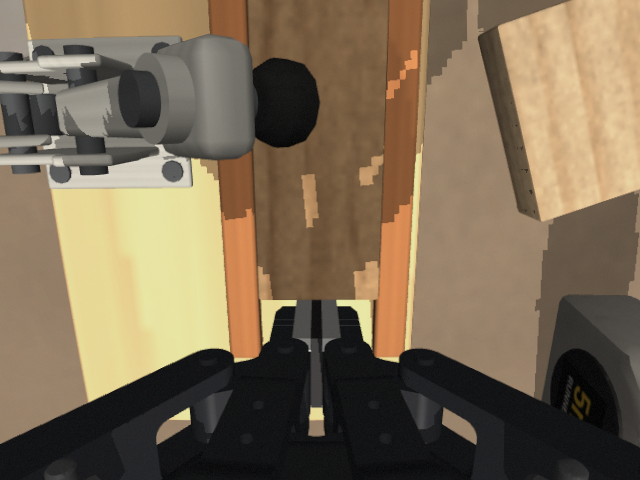

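12.5 N of reaction with the block's end at own y ≈ -30: it is home against the stop. Backing off, lifting and going over to the handle's near side.

>>> {"name": "play_rows", "arguments": {
  "series": [-0.4,0,0,0,0,0,-1,-0.4,0,0,0,0,0,-1,0,0,-1,0,0,0,-1,0,0,-1,0,0,0,-1,0,0,-1,0,0,0,-1,0,0,-1,0,0,0,-1,0,0,-1,0,0,0,-1,0,0,-0.2,0,0,0,-1,0,0,0,0,0,0,-1]
}}

```text
time: 5.18
ee_pos: [0.5681, -0.357, 0.2342]
tcp_rot: [-3.141, -0.0, 1.443]
ft_force: [0.2, -0.2, -0.0]
opening: 0.0001
gripper_force: 0.0
```

>>> {"name": "play_rows", "arguments": {
  "series": [0.5,-0.94,0,0,0,0,-1,0.5,-0.94,0,0,0,0,-1,0.5,-0.94,0,0,0,0,-1,0.5,-0.94,0,0,0,0,-1,0.5,-0.94,0,0,0,0,-1,0,0,0,0,0,0,-1,0,0,0,0,0,0,-1]
}}

```text
time: 6.05
ee_pos: [0.395, -0.2337, 0.234]
tcp_rot: [-3.141, -0.0, 1.443]
ft_force: [-0.4, -0.1, -1.1]
opening: 0.0002
gripper_force: 0.0
```

```bash
python3 st.py; python3 - <<'E'
from st import *
c=cams.capture("side"); P=cloud(c); hs=cv2.cvtColor(c["pixels"],cv2.COLOR_RGB2HSV)
O=np.array([own(p) for p in P.reshape(-1,3)]).reshape(P.shape)*1e3
M=(abs(O[...,1]-30)<25)&(O[...,0]<-50)&(O[...,0]>-120)&(O[...,2]>70)&(O[...,2]<145)&(hs[...,2]<70); print(M.sum(),np.percentile(O[M],[2,50,98],axis=0).round(1).tolist())
M=(abs(O[...,2]-38)<3)&(O[...,0]>22)&(O[...,0]<54)&(abs(O[...,1])<90); print("block",np.percentile(O[M],[1,99],axis=0).round(1).tolist())
E
```

```text
6.05 [ 0.395  -0.2337  0.234 ] [-3.1412e+00 -1.0000e-04  1.4431e+00] own mm [-149.7   31.   234. ] F [-0.4  -0.14 -1.06] 0.00018804092900936954
474 [[-105.0, 18.0, 83.4], [-86.3, 22.0, 112.2], [-65.0, 34.7, 131.5]]
block [[22.3, -29.5, 35.3], [53.6, 79.0, 40.4]]
```

>>> {"name": "play_rows", "arguments": {
  "series": [0,0,0.81,0,0,0,-1,0,0,0.81,0,0,0,-1,0,0,0.81,0,0,0,-1,0,0,0.81,0,0,0,-1,0,0,0,0,0,0,-1]
}}

```text
time: 6.72
ee_pos: [0.3941, -0.2332, 0.1031]
tcp_rot: [-3.138, -0.001, 1.443]
ft_force: [0.1, -0.1, 0.4]
opening: 0.0001
gripper_force: 0.0
```

>>> {"name": "play_rows", "arguments": {
  "series": [0,0.25,0,0,0,0,-1,0,0.25,0,0,0,0,-1,0,0.25,0,0,0,0,-1,0,0.25,0,0,0,0,-1]
}}

```text
time: 7.22
ee_pos: [0.433, -0.2384, 0.1054]
tcp_rot: [-3.138, -0.0, 1.443]
ft_force: [-11.6, 1.5, 9.7]
opening: -0.0
gripper_force: 5.9
```

```bash
python3 st.py
```

```text
7.225 [ 0.433  -0.2384  0.1054] [-3.1376e+00 -2.0000e-04  1.4426e+00] own mm [-111.4   31.2  105.4] F [-11.56   1.46   9.69] -1.1915743044864007e-05
```

>>> {"name": "play_rows", "arguments": {
  "series": [0,0.2,0,0,0,0,-1,0,0.2,0,0,0,0,-1,0,0.2,0,0,0,0,-1]
}}

```text
time: 7.6
ee_pos: [0.4588, -0.2416, 0.1052]
tcp_rot: [3.141, 0.0, 1.443]
ft_force: [-3.7, -0.5, 3.9]
opening: -0.0001
gripper_force: 2.3
```

>>> {"name": "play_rows", "arguments": {
  "series": [0,0.2,0,0,0,0,-1,0,0.2,0,0,0,0,-1]
}}

```text
time: 7.85
ee_pos: [0.4759, -0.2439, 0.1068]
tcp_rot: [3.138, 0.001, 1.443]
ft_force: [-5.2, 4.4, 43.5]
opening: -0.0001
gripper_force: 23.7
```

```bash
python3 st.py; python3 - <<'E'
from st import *
c=cams.capture("side"); cv2.imwrite("pics/s3.png",cv2.resize(c["pixels"][100:370,120:440],None,fx=2.2,fy=2.2)[:,:,::-1])
E
```

```text
7.85 [ 0.4759 -0.2439  0.1068] [3.1376e+00 9.0000e-04 1.4434e+00] own mm [-68.1  31.2 106.8] F [-5.25  4.37 43.53] -0.00010643753500623343
```

View pics/s3.png

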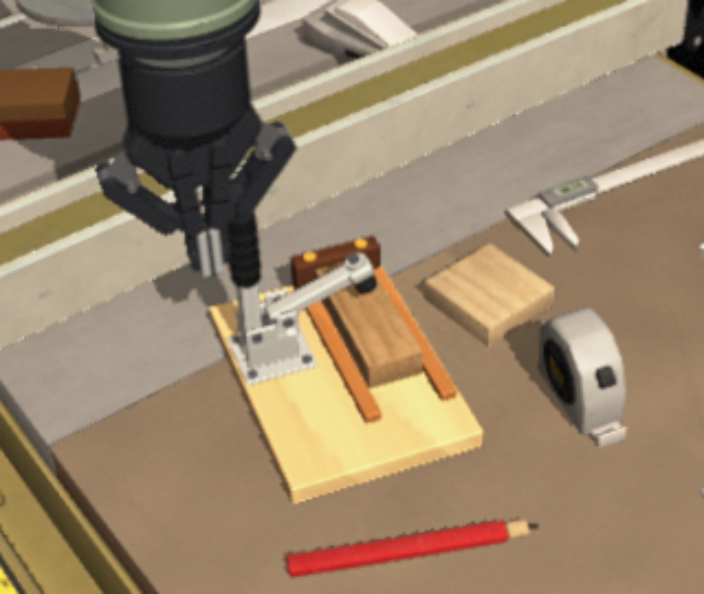

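The picture shows the handle almost upright at (245,250), with its tip under the widening of the finger. The 43 N upward force comes from that. I'll raise the fingers so that only their tips bear on the grip.

>>> {"name": "play_rows", "arguments": {
  "series": [0,-0.05,-0.2,0,0,0,-1,0,0,-0.2,0,0,0,-1,0,0,-0.1,0,0,0,-1]
}}

```text
time: 8.28
ee_pos: [0.4723, -0.2433, 0.1254]
tcp_rot: [3.141, 0.0, 1.443]
ft_force: [-0.1, 0.4, 0.4]
opening: -0.0
gripper_force: 0.0
```

```bash
python3 st.py
```

```text
8.275 [ 0.4723 -0.2433  0.1254] [3.1411e+00 1.0000e-04 1.4433e+00] own mm [-71.8  31.3 125.4] F [-0.11  0.36  0.38] -1.0061540332039781e-05
```

>>> {"name": "play_rows", "arguments": {
  "series": [0,0.15,0,0,0,0,-1,0,0.15,0,0,0,0,-1,0,0,0,0,0,0,-1]
}}

```text
time: 8.65
ee_pos: [0.4843, -0.2447, 0.1245]
tcp_rot: [-3.141, -0.0, 1.444]
ft_force: [-0.5, -0.3, -0.0]
opening: 0.0003
gripper_force: 0.0
```

```bash
python3 st.py; python3 - <<'E'
from st import *
c=cams.capture("side"); cv2.imwrite("pics/s4.png",cv2.resize(c["pixels"][150:330,160:400],None,fx=3,fy=3)[:,:,::-1])
E
```

```text
8.65 [ 0.4843 -0.2447  0.1245] [-3.1413e+00 -1.0000e-04  1.4436e+00] own mm [-59.7  31.5 124.5] F [-0.47 -0.26 -0.  ] 0.00028160326031088885
```

View pics/s4.png

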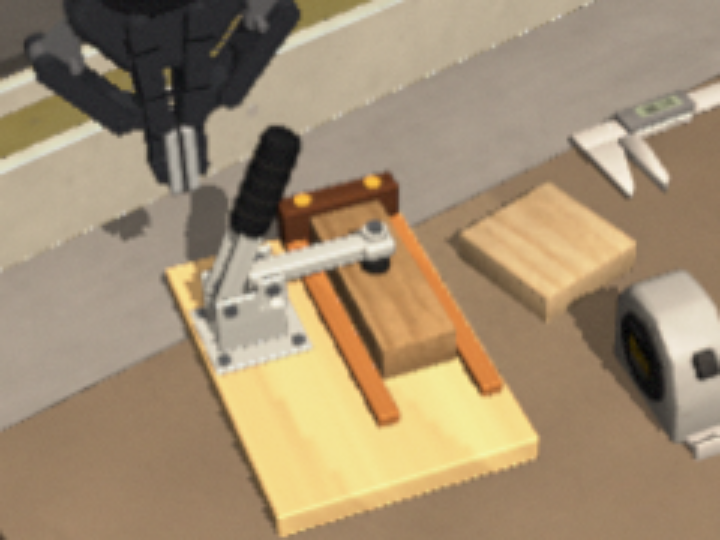

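The clamp has snapped shut: the handle leans forward (265,180), the arm is level and the pad is on the block (377,262). Withdrawing, then a check.

>>> {"name": "play_rows", "arguments": {
  "series": [0,-0.8,0,0,0,0,-1,0,-0.8,0,0,0,0,-1,0,0,-1,0,0,0,-1,0,0,-1,0,0,0,-1,0,0,-1,0,0,0,-1,0,0,0,0,0,0,-1,0,0,0,0,0,0,-1]
}}

```text
time: 9.57
ee_pos: [0.4202, -0.2366, 0.2444]
tcp_rot: [-3.141, -0.0, 1.443]
ft_force: [-0.1, -0.3, 0.6]
opening: -0.0003
gripper_force: 0.0
```

```bash
python3 st.py; python3 - <<'E'
from st import *
for n in("side","scene"):
    c=cams.capture(n); P=cloud(c); hs=cv2.cvtColor(c["pixels"],cv2.COLOR_RGB2HSV)
    O=np.array([own(p) for p in P.reshape(-1,3)]).reshape(P.shape)*1e3
    M=(abs(O[...,1]-30)<20)&(O[...,0]<10)&(O[...,0]>-60)&(O[...,2]>80)&(O[...,2]<160)&(hs[...,2]<70); print("grip",M.sum(),np.percentile(O[M],[2,50,98],axis=0).round(1).tolist())
    M=(abs(O[...,2]-38)<3)&(O[...,0]>22)&(O[...,0]<54)&(abs(O[...,1])<90); print("block",np.percentile(O[M],[.5,99],axis=0).round(1).tolist())
    M=(abs(O[...,1]-30)<5)&(O[...,0]>5)&(O[...,0]<52)&(O[...,2]>45)&(O[...,2]<100); q=O[M]; print("arm z vs x",np.polyfit(q[:,0],q[:,2],1).round(2))
    # gap at stop: darkest profile along channel centre not needed; compare block end height/y
E
```

```text
9.575 [ 0.4202 -0.2366  0.2444] [-3.1409e+00 -2.0000e-04  1.4432e+00] own mm [-124.3   31.4  244.4] F [-0.11 -0.32  0.56] -0.00028857119782130594
grip 498 [[-35.4, 18.5, 89.6], [-20.3, 22.9, 117.2], [-3.6, 33.7, 139.6]]
block [[22.1, -29.8, 35.3], [53.6, 83.2, 40.6]]
arm z vs x [ 0.13 55.07]
grip 482 [[-35.8, 20.0, 90.7], [-19.7, 24.0, 117.9], [-3.0, 34.4, 142.2]]
block [[22.2, -29.7, 35.4], [53.5, 82.9, 40.9]]
arm z vs x [ 0.08 57.  ]
```

```bash
python3 -c "
from cell import job; print(job.close_job())"
```

```text
the job is handed in; nothing more can be done
None
```

The block is home against the stop, the clamp is snapped shut on it by its handle, and the arm is clear; the job was handed in at about 9.6 s, and no verdict came back. Midway, the handle's tip caught under the widening of the fingers, with about 43 N upward at the wrist, before I raised the fingers and the clamp snapped shut.

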